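Fit the filter element and hold its bayonet cap home

ROBOT

A 6-joint arm with a two-finger parallel gripper is mounted at the origin on the work surface. World frame = base frame: x ahead of the robot, y to its left, z up, the work surface at z = 0. Lengths are in m, angles in rad, forces in N, time in s.
With the tool pointing down it reaches from about 0.375 to 0.9 m from the base axis. Payload 3.1 kg.
Tool frame: the origin (TCP) lies midway between the tips of the shut fingers; the grasp point (between the pads) lies ctrl.tcp_to_grasp behind it (ctrl.tcp_to_grasp is the distance from the TCP to the grasp point, in m); z points along the fingers, y is the line along which they close (so a half turn about z gives the same grasp; the last joint's range is limited). The gripper opens to 87 mm and grips with 3 to 60 N. Pads are 19 mm wide; open, the fingers measure 117 mm over their backs; the gripper's body (75 mm by 190 mm) begins 51 mm behind the grasp point.
Start: joints at [0.926, 0.527, 1.433, -0, 1.181, -0.178], TCP at [0.281, 0.558, 0.202] pointing down, gripper open.
Joint ranges: [-3.08, 3.08], [-0.75, 2.2], [0.22, 2.44], [-1.43, 4.57], [0, 2.65], [-2.85, 2.85]. Speed limits (rad/s): [2.79, 2.79, 3.14, 3.14, 3.14, 3.14].

INTERFACE

Orientations are given as a unit quaternion [x, y, z, w].
In Python, from cell import ctrl, imaging gives the robot as it stands (ctrl), with the cameras (imaging).
- The arm moves only by the tool advance, called after "Request:" as name(argument=value, ...) on one line, values as JSON. Schema: {"type":"object","properties":{"moves":{"type":"array","items":{"type":"number"},"minItems":7,"maxItems":140},"clamp_n":{"type":"number"},"only":{"type":"string"},"quiet":{"type":"boolean"},"lines":{"type":"string"}},"required":["moves"],"additionalProperties":false}. moves is one flat list of numbers that holds 1 to 20 rows one after another, with no inner brackets; each row has 7 numbers: the finger opening in m, then dx, dy, dz in shares of the most that a row can go, 1 being 50 mm, then a rotation vector rx, ry, rz in units of 0.1 rad; each row shifts and turns the commanded pose from where the row before left it, along the tool's axes as they then stand; what a row does not reach is not made up. A row lasts 1/10 s, in which the tool goes at most 0.05 m and 0.15 rad, less where a joint would pass 70% of its speed; a pose out of reach is approached as far as the arm can. The fingers move at their own pace and stop on an object; clamp_n is the grip in N (left out, the last holds). Time passes only in rows, so rows that do not move let the fingers close. The tool returns the time, the measured TCP pose, the force, the opening and the grip force at its end. only (a regular expression) keeps the lines of the reply that match it, lines (a string "A,B") keeps lines A to B, and quiet returns only ok. Input that does not fit is refused with a message, and nothing moves.
- ctrl.get_obs(): the state, without advancing time (a new reading comes with each control period).
- imaging.get_image(name): name is "scene" or "top"; returns a dict with "pixels" (400x640x3 uint8, red, green, blue), "fx", "fy", "cx", "cy" (pixels), "R" (3x3) and "t" (3): a world point X has camera coordinates R X + t. Camera axes: x right, y down, z forward; pixel columns grow to the right and rows downward; lengths in m; the calibration is good to about 2 mm. A picture is of the moment at which its call begins. There is no depth.
- ctrl.sign_off(): hands the job in; it is judged then, once.
The state is a dict: "t": time; "joint_pos": joint angles; "joint_velocities": joint speeds; "joint_efforts": joint torques, N m; "tool_pos": TCP position; "tool_rot": TCP orientation; "ft_force": force on the tool from outside, world axes, zero at the start; "moment": the same for the moment, N m; "gripper_width": finger opening in m; "grasp_force": force on a finger pad.
Only numpy, scipy, OpenCV 4.12 (cv2) and the standard library are available. Lean on these libraries where they do the work, as an engineer would, in place of code of your own. Each camera call takes 0.05 s, during which the arm holds its last target. There are 200 camera calls.

TASK

Get the spray line's paint filter ready: slide the loose filter element, rounded end down, into the bore of the filter housing until it stands on the spring seat. Then set the knurled cap over it on the neck, turn it until the hidden keyways inside its skirt drop over the pins, and push it fully home on the shoulder against the spring. Finish while still holding it pushed home with the gripper, so that I can run in the locking screw, and leave the other things on the bench where they are.

Things in the scene. Friction and masses are not known exactly. Their poses are not given: they have to be found in the camera images.
- housing: Bare aluminium paint-filter housing, bolted down, upright. Origin: bench level on the axis of its bore, z up. Foot 120 x 94 x 8 mm (x by y), round body 66 mm across, flat shoulder on top. Capped hose nipples along +y and -y, 46 mm high, out to 60 mm. On its +x side a lug 20 mm wide, 90 mm high, 38 to 50 mm from the axis, with the backed-off locking thumbscrew (84 mm high, out to 70 mm).
- shoulder (a point): Centre of the housing's flat shoulder, on its axis, 80 mm above the bench; the shoulder is 72 mm across. The cap is fully home when its rim is down on it.
- mouth (a point): Centre of the open top of the housing's neck, on its axis, 110 mm above the bench. The neck is 42 mm across and rises from the shoulder. The bore is 27 mm across and goes down to a spring seat whose face is 72 mm below this point when unloaded.
- pins (a point): Point on the housing's axis level with the centres of its three pins, 92 mm above the bench. The pins are round steel, 6 mm thick, 120 degrees apart, and stick out of the neck to 26 mm from the axis (tops 95 mm above the bench).
- seat (a joint): Travel of the spring seat in the bore, m: 0 unloaded, grows downwards to at most 0.009. The spring pushes up with 6 N at 0 and 1 N more per mm. With the element under it the cap pushes the seat down by 6 mm (12 N) when it is home.
- filter: The filter element: round cartridge 24 mm across, 100 mm long, black moulded ends (the upper 30 mm long), steel mesh between, about 70 g, standing on the bench on its rounded end. Origin: centre of that lower end; z up along it. On the unloaded seat its top is 28 mm above the neck's edge (138 mm above the bench), so its top 25 mm can be gripped all the way in. Let go, it stands there.
- cap: The bayonet cap: bare aluminium cup, closed on top, 60 mm across, 58 mm high, knurled outside, about 220 g, standing on the bench open side down. Origin: centre of its lower rim, z up. 52 mm deep inside; skirt bore 45 mm across for the first 30 mm. Three keyways 9 mm wide, 4.5 mm deep, 120 degrees apart, run up inside the skirt from the rim, about 1.5 mm play each side of a pin.
- cap_top (a point): Centre of the cap's closed top, 58 mm above its rim. The keyways cannot be seen from outside and nothing marks where they are: set on the neck the rim rests on the pin tops (95 mm above the bench; let go it stays there); turned either way with a light downward push, a third of a turn at most, it drops. It meets the element 9 mm lower, and home 6 mm further. Let go there, it rises 6 mm.
- tin: Bystander: closed steel paint tin, 100 mm across, 125 mm high. Origin: centre of its underside.
- bottle: Bystander: white plastic bottle, 68 mm across, 190 mm high. Origin: centre of its underside.
- tape: Bystander: roll of masking tape lying flat, 100 mm across, 25 mm high. Origin: centre of its underside.
- spanner: Bystander: steel spanner lying flat, 170 mm long along its x. Origin: middle of its underside.
- brush: Bystander: paintbrush lying flat, 220 mm long along its x. Origin: middle of its underside.
- tub: Bystander: open white plastic tub, 110 mm across the rim, 110 mm high. Origin: centre of its underside.

How it is judged:
On the way:
1. the filter element stands in the bore on the spring seat, rounded end down, before the cap goes on (horizontal distance between filter and housing below 0.004 m and z of filter in the frame of housing below 0.041 m and angle between filter's own z axis and vertical below 0.1 rad and horizontal distance between cap and housing above 0.05 m), for 0.2 s.
At the end, for the whole second after the job is handed in: The element is upright in the bore under the cap with the spring seat pushed down more than 4 mm; the cap is level, centred within 3 mm, its rim within 2 mm of the shoulder, and the gripper's fingers still hold it there (more than 3 N of contact) through the last second (z of cap in the frame of housing between 0.077 and 0.082 m and horizontal distance between cap and housing below 0.003 m and angle between cap's own z axis and vertical below 0.06 rad and horizontal distance between filter and housing below 0.004 m and angle between filter's own z axis and vertical below 0.1 rad and value of joint seat above 0.004 m and contact force between the fingers and cap above 3 N); the arm keeps its last pose, push and grip.
It fails at once if a bystander is moved more than 40 mm (distance of any of tin, bottle, tape, spanner, brush, tub from where it was at the start of the episode above 0.04 m).
It also fails if it takes over 72 s, if anything falls off the work surface, if the arm or the gripper's body presses on something with over 40 N, if the wrist force passes 120 N, or if a joint passes its speed limit or range.

## Working session

There is one attempt and no reset: what is moved stays moved. The work goes in short steps, Python scripts to look and compute and a tool call to move; the robot and the scene stay as the last step left them, time stands still between calls to the robot, and variables do not carry over. Pictures are saved under pics/ and viewed, at most 10 in all, crops included, and the job is handed in when it is done.

```bash
ls; mkdir -p pics
```

Run:
```python
from cell import ctrl, imaging
import cv2,numpy as np
for n in("scene","top"):
    im=imaging.get_image(n); cv2.imwrite(f"pics/{n}0.png",im["pixels"][:,:,::-1])
    print(n,im["fx"],im["fy"],im["cx"],im["cy"],np.round(im["R"],3).tolist(),np.round(im["t"],3))
o=ctrl.get_obs();print(o["tool_pos"],o["tool_rot"],o["t"],ctrl.tcp_to_grasp)
```

```text
cell.py
pics
scene 455.579669185722 455.579669185722 321.3645282376382 198.59104264078567 [[0.273, 0.962, -0.011], [0.669, -0.198, -0.717], [-0.692, 0.189, -0.697]] [-0.247 -0.299  1.514]
top 399.3221676099863 399.3221676099863 317.1427734811868 197.89012882419655 [[-0.015, -1.0, -0.01], [-0.998, 0.016, -0.061], [0.061, 0.009, -0.998]] [0.122 0.557 1.178]
[0.28025501 0.55787183 0.2014885 ] [ 2.30795552e-01  9.73001795e-01 -8.78034830e-04 -3.85816984e-04] 0.1 0.0187
```

View pics/scene0.png

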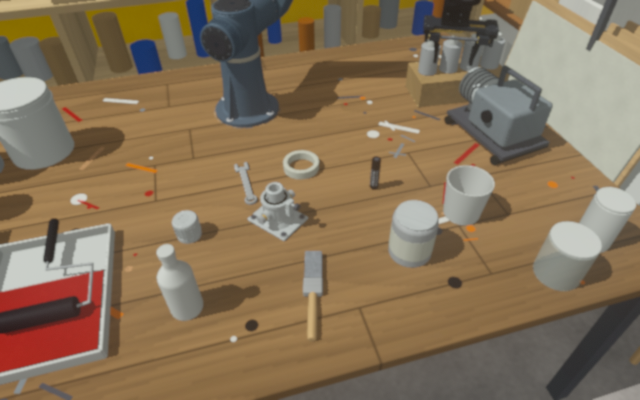

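View pics/top0.png

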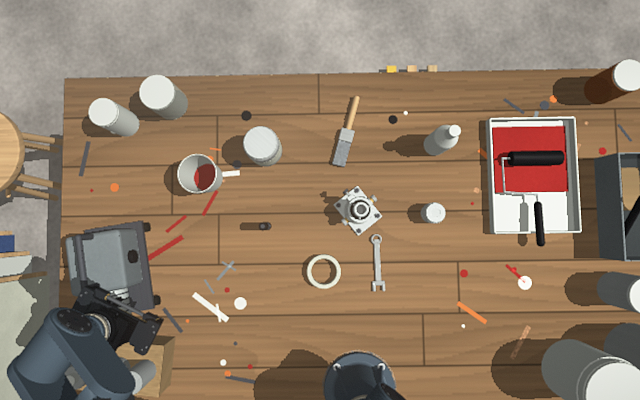

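The scene view shows the filter near (375,172), housing (278,210), cap (187,226). The top view shows the filter at (258,226), housing (360,208), cap (433,213), with the spanner and tape just below the housing. Next I'll enlarge these for edge measurement.

Run:
```python
import cv2,numpy as np
s=cv2.imread("pics/scene0.png");t=cv2.imread("pics/top0.png")
def c(im,x,y,w=66,h=74):
    k=im[y:y+h,x:x+w]; k=cv2.resize(k,None,fx=4,fy=4,interpolation=cv2.INTER_NEAREST)
    for i in range(0,w,10): cv2.putText(k,str(x+i),(i*4,8),0,.28,(0,0,255),1); k[:,i*4]=k[:,i*4]//2
    for i in range(0,h,10): cv2.putText(k,str(y+i),(0,i*4+8),0,.28,(0,0,255),1); k[i*4]=k[i*4]//2
    return k
cv2.imwrite("pics/m.png",np.vstack([np.hstack([c(s,340,135),c(s,245,170),c(s,155,190)]),np.hstack([c(t,230,190),c(t,328,175),c(t,400,175)])]))
```

```text
(no output)
```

View pics/m.png

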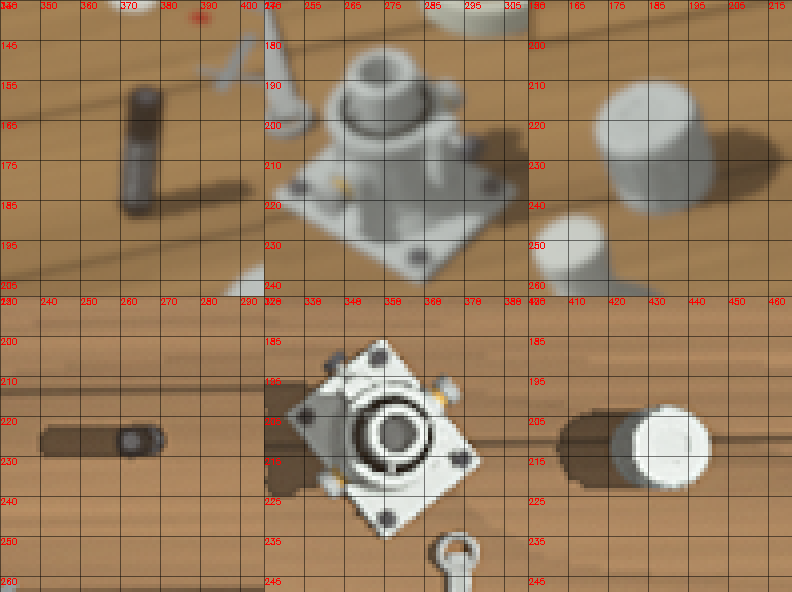

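Create h.py:
```python
import cv2,numpy as np
from cell import ctrl, imaging
def grab(n,save=None):
    im=imaging.get_image(n)
    im["R"]=np.array(im["R"]);im["t"]=np.array(im["t"])
    if save: cv2.imwrite(f"pics/{save}.png",im["pixels"][:,:,::-1])
    return im
def onz(c,u,v,z):
    d=c["R"].T@np.array([(u-c["cx"])/c["fx"],(v-c["cy"])/c["fy"],1]);o=-c["R"].T@c["t"]
    return (o+d*(z-o[2])/d[2]).round(4)
def proj(c,X):
    p=c["R"]@np.asarray(X)+c["t"];return np.round([c["fx"]*p[0]/p[2]+c["cx"],c["fy"]*p[1]/p[2]+c["cy"]],2)
def blob(c,box,lo,hi,big=8):
    """contours of gray in [lo,hi] in box (x0,y0,x1,y1), upsampled 4x: ellipse centre, axes, angle, area"""
    x0,y0,x1,y1=box;g=cv2.cvtColor(c["pixels"],cv2.COLOR_RGB2GRAY)[y0:y1,x0:x1]
    g=cv2.resize(g,None,fx=4,fy=4,interpolation=cv2.INTER_CUBIC)
    cs,_=cv2.findContours(cv2.inRange(g,lo,hi),cv2.RETR_LIST,cv2.CHAIN_APPROX_NONE);out=[]
    for k in cs:
        a=cv2.contourArea(k)/16
        if a>big and len(k)>5:
            e=cv2.fitEllipse(k);out.append((round((e[0][0]+.5)/4-.5+x0,2),round((e[0][1]+.5)/4-.5+y0,2),round(e[1][0]/4,1),round(e[1][1]/4,1),round(e[2]),round(a)))
    return out
```

Run:
```python
from h import *
s=grab("scene");t=grab("top")
print("cap top");[print(b,onz(t,b[0],b[1],.058)) for b in blob(t,(400,190,455,235),200,255,100)]
print("cap scene");[print(b,onz(s,b[0],b[1],.058)) for lo in(165,180) for b in blob(s,(165,205,206,250),lo,255,100)]
print("neck top");[print(lo,hi,b,onz(t,b[0],b[1],.110)) for lo,hi in((0,90),(0,120),(150,255)) for b in blob(t,(345,193,376,225),lo,hi,30)]
print("bore scene");[print(hi,b,onz(s,b[0],b[1],.110)) for hi in(120,140,150) for b in blob(s,(262,178,288,202),0,hi,20)]
print("filter top");[print(hi,b,onz(t,b[0],b[1],.1)) for hi in(50,65,80) for b in blob(t,(250,215,280,237),0,hi,20)]
print("filter scene");[print(hi,b,onz(s,b[0],b[1],.05)) for hi in(50,70) for b in blob(s,(362,150,385,195),0,hi,20)]
# nipples, knob
for u,v,z in((371,199,.046),(346,221,.046),(345,191,.084)):print(onz(t,u,v,z))
print("bottle",onz(t,453,130,.19),onz(t,430,148,0),"tin",onz(t,262,141,.125))
print(np.array(t["pixels"])[226,256:274].mean(1).round(),np.array(s["pixels"])[[158,165,172,180,186],366:384].mean(2).round())
```

```text
cap top
(435.41, 212.32, 18.5, 19.1, 156, 278) [ 0.5099 -0.2266  0.058 ]
cap scene
(183.16, 219.08, 16.6, 25.0, 65, 325) [ 0.5144 -0.2273  0.058 ]
(183.2, 218.98, 14.9, 23.6, 66, 275) [ 0.5141 -0.2272  0.058 ]
neck top
0 90 (359.62, 209.1, 17.5, 18.7, 74, 65) [ 0.5208 -0.004   0.11  ]
0 120 (360.94, 208.92, 8.6, 8.7, 173, 59) [ 0.5213 -0.0077  0.11  ]
0 120 (359.38, 209.04, 17.7, 19.4, 76, 90) [ 0.521  -0.0034  0.11  ]
0 120 (349.91, 211.02, 11.2, 21.5, 175, 65) [0.516  0.0228 0.11  ]
150 255 (360.97, 208.88, 9.6, 9.7, 72, 73) [ 0.5214 -0.0078  0.11  ]
150 255 (358.84, 209.04, 31.5, 35.2, 101, 613) [ 0.521  -0.0019  0.11  ]
bore scene
120 (282.22, 196.19, 9.1, 14.0, 43, 94) [0.5585 0.0057 0.11  ]
120 (269.15, 179.24, 2.4, 23.0, 81, 34) [ 0.492  -0.0119  0.11  ]
140 (266.38, 198.33, 5.3, 9.8, 145, 28) [ 0.5551 -0.0308  0.11  ]
140 (272.69, 187.64, 6.2, 7.5, 100, 36) [ 0.5236 -0.0097  0.11  ]
140 (275.37, 188.3, 24.2, 28.4, 116, 292) [ 0.5277 -0.0041  0.11  ]
150 (272.84, 187.59, 6.9, 8.7, 96, 46) [ 0.5236 -0.0093  0.11  ]
150 (274.84, 189.03, 25.7, 28.4, 108, 367) [ 0.5298 -0.0058  0.
[... 302 characters left out ...]
[0.4888 0.0301 0.046 ]
[0.5735 0.0336 0.084 ]
bottle [ 0.7186 -0.2412  0.19  ] [ 0.7075 -0.2332  0.    ] tin [0.7118 0.2617 0.125 ]
[ 77.  78.  72.  51.  74. 105. 102. 102.  94.  61.  54.  54.  69.  88.
  85.  92. 131. 127.] [[121. 120. 119. 117. 114. 107.  89.  75.  76.  84.  87.  85.  80.  75.
   82.  98. 107. 110.]
 [122. 122. 122. 120. 111.  90.  66.  54.  53.  52.  51.  50.  52.  64.
   89. 112. 122. 123.]
 [127. 126. 126. 122. 114. 104.  98. 106. 104.  90.  85.  82.  80.  93.
  115. 126. 128. 128.]
 [126. 126. 125. 117. 103.  95. 101. 104.  94.  83.  82.  80.  88. 108.
  121. 125. 125. 125.]
 [122. 120. 115. 101.  79.  67.  70.  70.  65.  64.  62.  61.  66.  73.
   77.  77.  76.  76.]]
```

The manual's scale: shifts go in shares of 50 mm and turns go in units of 0.1 rad. Converting my numbers, -0.03 m is -0.6, -0.02 m is -0.4, -0.116 rad is -1.16.

Request:
advance(moves=[0.087, 0, 0, 0, 0, 0, -1.16, 0.087, 0, 0, 0, 0, 0, -1.16, 0.087, 0, 0, 0, 0, 0, -1.16, 0.087, 0, 0, 0, 0, 0, -1.16, 0.087, -0.4, -0.6, 0, 0, 0, 0, 0.087, -0.4, -0.6, 0, 0, 0, 0, 0.087, -0.4, -0.6, 0, 0, 0, 0, 0.087, -0.4, -0.6, 0, 0, 0, 0, 0.087, -0.4, -0.6, 0, 0, 0, 0, 0.087, -0.4, -0.6, 0, 0, 0, 0, 0.087, -0.4, -0.6, 0, 0, 0, 0, 0.087, -0.4, -0.6, 0, 0, 0, 0, 0.087, -0.4, -0.6, 0, 0, 0, 0, 0.087, -0.4, -0.4, 0, 0, 0, 0, 0.087, 0, 0, 0, 0, 0, 0], clamp_n=15)

```text
t: 1.7
tool_pos: [0.4831, 0.2656, 0.2024]
tool_rot: [0.003, 1.0, -0.0, 0.001]
ft_force: [-0.2, 0.1, 0.4]
gripper_width: 0.0872
grasp_force: 0.0
```

Run:
```python
from h import *
s=grab("scene")
g=s["pixels"].mean(2)
for u,v in((376,158),(376,159.5)):print(onz(s,u,v,.1))
print(onz(s,375.6,163.5,.085),onz(s,373.5,186,.006),proj(s,[.4787,.2662,.1]),proj(s,[.4787,.2662,0.01]))
o=ctrl.get_obs();print(o["tool_pos"],o["tool_rot"],o["joint_pos"])
```

```text
[0.4783 0.2673 0.1   ]
[0.4839 0.2652 0.1   ]
[0.482 0.266 0.085] [0.4815 0.2662 0.006 ] [375.65 158.17] [373.23 184.22]
[0.48130624 0.26683687 0.2022303 ] [2.55797054e-03 9.99996723e-01 9.59906029e-05 4.75160220e-05] [ 3.03030542e-01  4.27190946e-01  1.62150733e+00  1.74002741e-04
  1.09274599e+00 -1.26272988e+00]
```

In the tool's units: 0.03 m is 0.6, 0.025 m is 0.5.

Request:
advance(moves=[0.087, 0, 0, 0.6, 0, 0, 0, 0.087, 0, 0, 0.6, 0, 0, 0, 0.087, 0, 0, 0.6, 0, 0, 0, 0.087, 0, 0, 0.5, 0, 0, 0, 0.087, 0.02, 0, 0.2, 0, 0, 0, 0.087, 0, 0, 0, 0, 0, 0, 0.02, 0, 0, 0, 0, 0, 0, 0.02, 0, 0, 0, 0, 0, 0, 0.02, 0, 0, 0, 0, 0, 0, 0.02, 0, 0, 0, 0, 0, 0, 0.02, 0, 0, 0, 0, 0, 0, 0.02, 0, 0, 0, 0, 0, 0, 0.02, 0, 0, 0, 0, 0, 0, 0.02, 0, 0, 0, 0, 0, 0], clamp_n=15)

```text
t: 3.15
tool_pos: [0.4791, 0.268, 0.0773]
tool_rot: [0.001, 1.0, -0.0, -0.0]
ft_force: [-0.3, 0.2, 0.4]
gripper_width: 0.0306
grasp_force: 0.0
```

Request:
advance(moves=[0.01, 0, 0, 0, 0, 0, 0, 0.01, 0, 0, 0, 0, 0, 0, 0.01, 0, 0, 0, 0, 0, 0, 0.01, 0, 0, 0, 0, 0, 0, 0.01, 0, 0, 0, 0, 0, 0], clamp_n=15)

```text
t: 3.65
tool_pos: [0.4791, 0.268, 0.0773]
tool_rot: [0.001, 1.0, -0.0, -0.0]
ft_force: [-0.4, 0.4, -0.1]
gripper_width: 0.0221
grasp_force: 15.0
```

Request:
advance(moves=[0.01, 0, 0, -0.6, 0, 0, 0, 0.01, 0, 0, -0.6, 0, 0, 0, 0.01, 0, 0, -0.6, 0, 0, 0, 0.01, 0, 0, -0.6, 0, 0, 0, 0.01, 0, 0, 0, 0, 0, 0])

```text
t: 4.15
tool_pos: [0.482, 0.2691, 0.2014]
tool_rot: [0.001, 1.0, 0.001, 0.004]
ft_force: [0.0, -0.2, -0.2]
gripper_width: 0.0221
grasp_force: 15.0
```

Request:
advance(moves=[0.01, 0, 0, -0.4, 0, 0, 0, 0.01, -0.08, -0.6, 0, 0, 0, 0, 0.01, -0.08, -0.6, 0, 0, 0, 0, 0.01, -0.08, -0.6, 0, 0, 0, 0, 0.01, -0.08, -0.6, 0, 0, 0, 0, 0.01, -0.08, -0.6, 0, 0, 0, 0, 0.01, -0.08, -0.6, 0, 0, 0, 0, 0.01, -0.08, -0.6, 0, 0, 0, 0, 0.01, -0.08, -0.6, 0, 0, 0, 0, 0.01, -0.08, -0.6, 0, 0, 0, 0, 0.01, -0.06, -0.12, 0, 0, 0, 0, 0.01, 0, 0, 0, 0, 0, 0, 0.01, 0, 0, 0, 0, 0, 0])

```text
t: 5.45
tool_pos: [0.5169, -0.0071, 0.2166]
tool_rot: [0.001, 1.0, 0.001, -0.001]
ft_force: [-0.6, 0.8, -1.6]
gripper_width: 0.022
grasp_force: 15.0
```

Run:
```python
from h import *
s=grab("scene","s1");t=grab("top","t1")
o=ctrl.get_obs();print(o["tool_pos"],o["tool_rot"],o["joint_pos"][5])
k=cv2.resize(s["pixels"][110:240,210:340,::-1],None,fx=4.5,fy=4.5,interpolation=cv2.INTER_NEAREST)
cv2.imwrite("pics/m1.png",k)
```

```text
[ 0.51700771 -0.00668762  0.21698467] [ 1.87357013e-04  9.99999762e-01  3.32869211e-04 -5.74111971e-04] -1.800168398486831
```

View pics/m1.png

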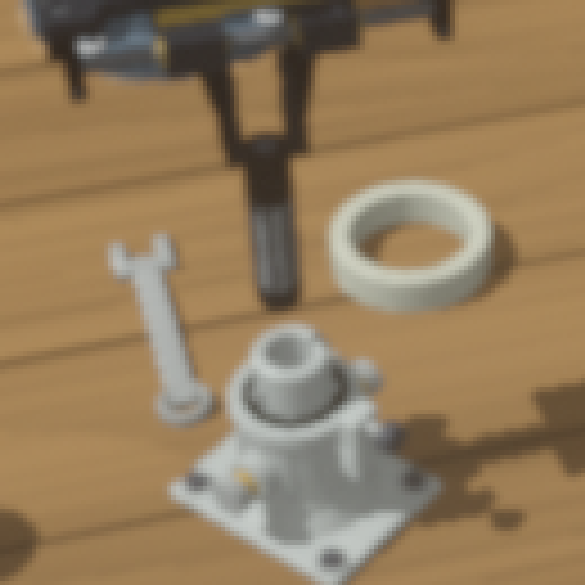

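The scene crop shows the filter hanging upright in the fingers, its lower end near (271,177), with the mouth below it at about (273,188). I'll measure their lateral offset in this one view.

Run:
```python
from h import *
s=grab("scene")
g=cv2.cvtColor(s["pixels"],cv2.COLOR_RGB2GRAY).astype(float)
print(g[152:182:2,262:282].astype(int))
print(g[182:202:2,262:290].astype(int))
for x,y in((.5214,-.0078),(.517,-.0067)):
  print([proj(s,[x,y,z]) for z in(.08,.11,.14,.165,.2)])
```

```text
[[139 129 102  69  51  48  48  48  48  49  49  53  71 102 126 135 135 135
  134 134]
 [136 132 115  85  58  52  50  51  52  53  53  59  75 101 124 134 135 135
  135 134]
 [136 134 122  97  78  78  72  68  76  79  75  70  79 100 124 133 135 134
  135 136]
 [136 134 126 109  98 103  94  81  83  88  81  74  79  97 121 135 139 140
  141 141]
 [133 132 125 111 106 116 110  90  83  88  86  77  78  95 117 134 139 140
  140 141]
 [138 138 132 119 107 111 110  95  87  92  87  76  75  88 109 127 134 135
  135 138]
 [138 138 134 123 105 105 111 101  90  94  92  82  77  85 104 123 130 132
  131 135]
 [134 134 131 121 106 106 116 109  94  93  94  87  78  83 102 123 133 134
  136 138]
 [134 134 133 127 111 104 112 107  92  89  92  87  78  82 101 124 133 135
  135 137]
 [133 132 132 125 109  99 106 105  91  86  90  87  78  78  97 120 134 138
  139 139]
 [134 136 136 132 116  97  98 103  94  87  90  88  78  73  86 112 132 139
  139 140]
 [139 139 139 136 123  94  79  85  83  77  76  74  68  64  81 110 130 137
  138 138]
 [140 140 140 138 129 108  82  65  58  56  55  56  57  65  86 109 123 124
  123 
[... 898 characters left out ...]
2 161 171 175 178 177 174 170 165 159 152 143 133 126
  121 118 114 106  92  78  84 105 121 127]
 [183 160 122 115 141 158 163 164 162 158 153 147 141 135 129 125 122 120
  120 118 115 111 102  83  79  99 117 123]
 [183 159 119 111 129 137 146 158 161 159 153 148 141 134 129 125 123 121
  120 118 111  99  79  72  90 117 137 150]
 [190 180 150 110  92 108 131 148 156 156 153 148 142 135 129 124 121 118
  112 104  93  85  96 124 154 176 188 193]]
[array([274.33, 196.03]), array([273.28, 186.87]), array([272.19, 177.34]), array([271.25, 169.11]), array([269.87, 157.1 ])]
[array([274.41, 194.73]), array([273.36, 185.57]), array([272.28, 176.04]), array([271.34, 167.81]), array([269.97, 155.82])]
```

Request:
advance(moves=[0.01, -0.094, -0.02, 0.1, 0, 0, 0, 0.01, 0, 0, 0.2, 0, 0, 0, 0.01, 0, 0, 0.18, 0, 0, 0, 0.01, 0, 0, 0, 0, 0, 0, 0.01, 0, 0, 0, 0, 0, 0, 0.01, 0, 0, 0, 0, 0, 0])

```text
t: 6.2
tool_pos: [0.5225, -0.0091, 0.1934]
tool_rot: [0.001, 1.0, -0.0, 0.0]
ft_force: [0.3, -0.2, 0.2]
gripper_width: 0.0225
grasp_force: 15.0
```

Run:
```python
from h import *
o=ctrl.get_obs();print(o["tool_pos"],o["tool_rot"])
s=grab("scene")
cv2.imwrite("pics/m2.png",cv2.resize(s["pixels"][140:215,235:315,::-1],None,fx=7,fy=7,interpolation=cv2.INTER_CUBIC))
```

```text
[ 0.52251984 -0.0091114   0.19343077] [ 9.53150613e-04  9.99999535e-01 -3.02145494e-05  1.42253761e-04]
```

View pics/m2.png

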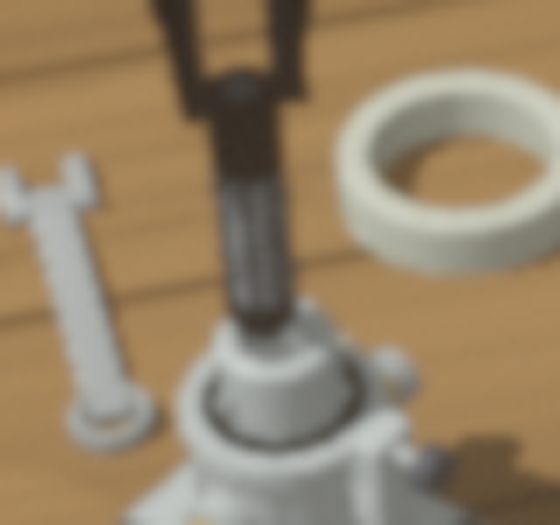

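The crop shows the filter tip just above the mouth, apparently about 1 px left of its centre. I'll measure with the R−B channel (wood is coloured, filter and neck are grey).

Add to h.py:
```python
def edges(c,rows,x0,x1,lvl=30):
    """left/right subpixel limits of the grey (R-B<lvl) run on rows"""
    p=c["pixels"].astype(float);d=cv2.GaussianBlur(p[:,:,0]-p[:,:,2],(1,3),0);out=[]
    for r in rows:
        q=d[r,x0:x1];i=np.where(q<lvl)[0]
        if len(i)==0: continue
        a,b=i[0],i[-1]
        L=a-(lvl-q[a])/(q[a-1]-q[a]) if a>0 else a
        R=b+(lvl-q[b])/(q[b+1]-q[b]) if b<len(q)-1 else b
        out.append((r,round(x0+L,2),round(x0+R,2),round(x0+(L+R)/2,2)))
    return out
```

Run:
```python
from h import *
s=grab("scene")
p=s["pixels"].astype(int);print((p[180,260:285,0]-p[180,260:285,2]),(p[190,260:290,0]-p[190,260:290,2]))
print("filter",edges(s,range(164,184,2),262,284));print("neck",edges(s,range(184,193),258,284))
for z in(.11,.116,.15,.17):print(z,proj(s,[.5214,-.0078,z]),proj(s,[.5225,-.0091,z]))
```

```text
[69 68 67 66 65 63 52 27  8  3  4  5  6  7  8 13 27 52 69 75 76 76 77 77
 77] [79 76 70 53 33 14  3 -1 -1 -1  0  1  2  3  2  2  1  0  0 -1  0  2  3  5
  9 14 25 33 29 19]
filter [(164, np.float64(265.86), np.float64(274.27), np.float64(270.06)), (166, np.float64(265.77), np.float64(274.71), np.float64(270.24)), (168, np.float64(265.84), np.float64(275.05), np.float64(270.44)), (170, np.float64(266.07), np.float64(275.14), np.float64(270.61)), (172, np.float64(266.26), np.float64(275.24), np.float64(270.75)), (174, np.float64(266.5), np.float64(275.31), np.float64(270.9)), (176, np.float64(266.68), np.float64(275.56), np.float64(271.12)), (178, np.float64(266.84), np.float64(276.1), np.float64(271.47)), (180, np.float64(266.92), np.float64(276.14), np.float64(271.53)), (182, np.float64(267.39), np.float64(277.08), np.float64(272.23))]
neck [(184, np.float64(267.51), np.float64(280.32), np.float64(273.92)), (185, np.float64(266.92), np.float64(281.2), np.float64(274.06)), (186, np.float64(266.14), np.float64(281.99), np.float64(274.06)), (187, np.float64(265.49), np.float64(282.71), np.float64(274.1)), (188, np.float64(265.01), np.int64(283), np.float64(274.01)), (189, np.float64(264.71), np.int64(283), np.float64(273.85)), (190, np.float64(264.15), np.int64(283), np.float64(273.57)), (191, np.float64(263.1), np.int64(283), np.float64(273.05)), (192, np.float64(262.23), np.int64(283), np.float64(272.62))]
0.11 [273.28 186.87] [272.83 187.28]
0.116 [273.07 184.99] [272.62 185.4 ]
0.15 [271.82 174.08] [271.35 174.49]
0.17 [271.05 167.43] [270.58 167.83]
```

In the tool's units: 0.003 m is 0.06, 0.0005 m is 0.01.

Request:
advance(moves=[0.01, 0.01, 0.06, 0, 0, 0, 0, 0.01, 0, 0, 0, 0, 0, 0, 0.01, 0, 0, 0, 0, 0, 0, 0.01, 0, 0, 0, 0, 0, 0])

```text
t: 6.7
tool_pos: [0.5219, -0.006, 0.1934]
tool_rot: [0.001, 1.0, -0.0, 0.0]
ft_force: [0.2, -0.6, -0.2]
gripper_width: 0.0219
grasp_force: 15.0
```

Run:
```python
from h import *
s=grab("scene")
print(ctrl.get_obs()["tool_pos"])
for b in edges(s,range(168,184,3),262,284)+edges(s,range(184,189),258,284):print(*b)
```

```text
[ 0.52189013 -0.00603578  0.19342175]
168 267.2 276.28 271.74
171 267.46 276.35 271.9
174 267.72 276.67 272.2
177 268.18 277.33 272.76
180 268.24 277.3 272.77
183 268.64 278.44 273.54
184 268.07 280.18 274.13
185 266.91 281.2 274.06
186 266.04 281.99 274.01
187 265.47 282.71 274.09
188 265.01 283 274.01
```

Request:
advance(moves=[0.01, 0, 0.016, 0.04, 0, 0, 0, 0.01, 0, 0, 0.06, 0, 0, 0, 0.01, 0, 0, 0.06, 0, 0, 0, 0.01, 0, 0, 0.04, 0, 0, 0, 0.01, 0, 0, 0.04, 0, 0, 0, 0.01, 0, 0, 0, 0, 0, 0])

```text
t: 7.35
tool_pos: [0.5216, -0.0052, 0.1809]
tool_rot: [0.001, 1.0, 0.0, -0.0]
ft_force: [-0.5, -0.1, 0.3]
gripper_width: 0.022
grasp_force: 15.0
```

In the tool's units: 0.003 m is 0.06.

Request:
advance(moves=[0.01, 0, 0, 0.06, 0, 0, 0, 0.01, 0, 0, 0.06, 0, 0, 0, 0.01, 0, 0, 0.06, 0, 0, 0, 0.01, 0, 0, 0.06, 0, 0, 0, 0.01, 0, 0, 0, 0, 0, 0])

```text
t: 7.85
tool_pos: [0.5215, -0.0051, 0.1688]
tool_rot: [0.001, 1.0, 0.0, -0.001]
ft_force: [0.7, -0.2, -0.6]
gripper_width: 0.0223
grasp_force: 15.0
```

In the tool's units: 0.005 m is 0.1.

Request:
advance(moves=[0.01, 0, 0, 0.1, 0, 0, 0, 0.01, 0, 0, 0.1, 0, 0, 0, 0.01, 0, 0, 0.1, 0, 0, 0, 0.01, 0, 0, 0.1, 0, 0, 0, 0.01, 0, 0, 0.1, 0, 0, 0, 0.01, 0, 0, 0, 0, 0, 0])

```text
t: 8.45
tool_pos: [0.5212, -0.0051, 0.1435]
tool_rot: [0.001, 1.0, 0.0, -0.001]
ft_force: [0.1, -0.4, -0.3]
gripper_width: 0.0222
grasp_force: 15.0
```

Request:
advance(moves=[0.01, 0, 0, 0.1, 0, 0, 0, 0.01, 0, 0, 0.1, 0, 0, 0, 0.01, 0, 0, 0.1, 0, 0, 0, 0.01, 0, 0, 0.08, 0, 0, 0, 0.01, 0, 0, 0.08, 0, 0, 0, 0.01, 0, 0, 0, 0, 0, 0])

```text
t: 9.05
tool_pos: [0.5214, -0.0051, 0.1207]
tool_rot: [0.001, 1.0, 0.0, -0.001]
ft_force: [-0.0, 0.8, -0.1]
gripper_width: 0.0218
grasp_force: 15.0
```

In the tool's units: 0.002 m is 0.04, 0.0015 m is 0.03.

Request:
advance(moves=[0.01, 0, 0, 0.04, 0, 0, 0, 0.01, 0, 0, 0.04, 0, 0, 0, 0.01, 0, 0, 0.03, 0, 0, 0, 0.01, 0, 0, 0, 0, 0, 0, 0.01, 0, 0, 0, 0, 0, 0])

```text
t: 9.55
tool_pos: [0.5219, -0.0052, 0.1159]
tool_rot: [0.001, 1.0, -0.0, 0.0]
ft_force: [-0.0, 0.2, -0.3]
gripper_width: 0.0223
grasp_force: 15.0
```

Seat contact is expected within about 1 mm, so I'll open slowly and back off.

In the tool's units: 0.0008 m is 0.016.

Request:
advance(moves=[0.01, 0, 0, 0.016, 0, 0, 0, 0.01, 0, 0, 0, 0, 0, 0, 0.01, 0, 0, 0, 0, 0, 0])

```text
t: 9.85
tool_pos: [0.5221, -0.0053, 0.1153]
tool_rot: [0.001, 1.0, -0.0, 0.0]
ft_force: [-0.2, -0.3, 0.2]
gripper_width: 0.0222
grasp_force: 15.0
```

Request:
advance(moves=[0.05, 0, 0, 0, 0, 0, 0, 0.05, 0, 0, 0, 0, 0, 0, 0.05, 0, 0, 0, 0, 0, 0, 0.05, 0, 0, 0, 0, 0, 0, 0.05, 0, 0, -0.2, 0, 0, 0, 0.05, 0, 0, -0.6, 0, 0, 0, 0.05, 0, 0, -0.6, 0, 0, 0, 0.05, 0, 0, -0.6, 0, 0, 0, 0.087, 0, 0, 0, 0, 0, 0])

```text
t: 10.75
tool_pos: [0.525, -0.0058, 0.2199]
tool_rot: [0.001, 1.0, -0.001, 0.005]
ft_force: [-0.1, 0.2, -0.1]
gripper_width: 0.0531
grasp_force: 0.0
```

Run:
```python
from h import *
s=grab("scene")
o=ctrl.get_obs();print(o["tool_pos"],o["joint_pos"])
cv2.imwrite("pics/m3.png",cv2.resize(s["pixels"][140:215,235:315,::-1],None,fx=7,fy=7,interpolation=cv2.INTER_CUBIC))
```

```text
[ 0.52348096 -0.00552726  0.21771656] [-2.24215720e-01  3.69178722e-01  1.67190912e+00  9.60527612e-06
  1.09450046e+00 -1.79333736e+00]
```

View pics/m3.png

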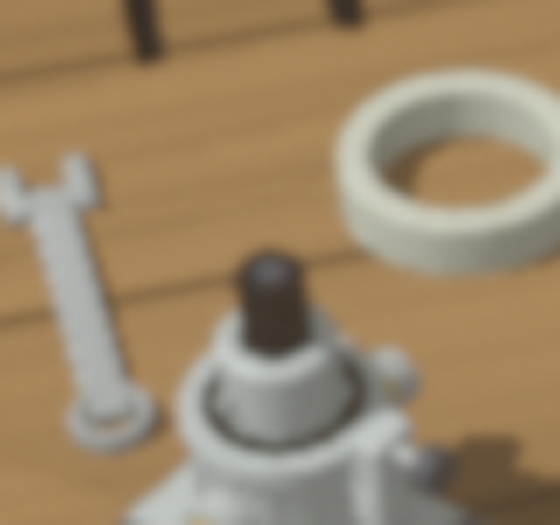

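The filter stands upright in the bore, its top at about crop (270,265). Next is the cap.

In the tool's units: -0.03 m is -0.6, 0.03 m is 0.6.

Request:
advance(moves=[0.087, 0.03, -0.6, 0, 0, 0, 0, 0.087, 0.03, -0.6, 0, 0, 0, 0, 0.087, 0.03, -0.6, 0, 0, 0, 0, 0.087, 0.03, -0.6, 0, 0, 0, 0, 0.087, 0.03, -0.6, 0, 0, 0, 0, 0.087, 0.03, -0.6, 0, 0, 0, 0, 0.087, 0.03, -0.6, 0, 0, 0, 0, 0.087, 0.03, -0.18, 0, 0, 0, 0, 0.087, 0, 0, 0.6, 0, 0, 0, 0.087, 0, 0, 0.6, 0, 0, 0, 0.087, 0, 0, 0.6, 0, 0, 0, 0.087, 0, 0, 0.6, 0, 0, 0, 0.087, 0, 0, 0, 0, 0, 0, 0.087, 0, 0, 0, 0, 0, 0])

```text
t: 12.2
tool_pos: [0.5089, -0.2232, 0.0946]
tool_rot: [0.001, 1.0, 0.001, -0.001]
ft_force: [0.1, -0.6, -0.1]
gripper_width: 0.0872
grasp_force: 0.0
```

In the tool's units: 0.02 m is 0.4, 0.012 m is 0.24.

Request:
advance(moves=[0.087, -0.04, -0.02, 0.4, 0, 0, 0, 0.087, 0, 0, 0.4, 0, 0, 0, 0.087, 0, 0, 0.4, 0, 0, 0, 0.087, 0, 0, 0.24, 0, 0, 0, 0.05, 0, 0, 0, 0, 0, 0, 0.05, 0, 0, 0, 0, 0, 0, 0.05, 0, 0, 0, 0, 0, 0, 0.05, 0, 0, 0, 0, 0, 0, 0.05, 0, 0, 0, 0, 0, 0, 0.05, 0, 0, 0, 0, 0, 0], clamp_n=5)

```text
t: 13.2
tool_pos: [0.512, -0.2255, 0.0239]
tool_rot: [0.001, 1.0, -0.0, 0.001]
ft_force: [1.1, 0.6, 5.1]
gripper_width: 0.0599
grasp_force: 5.0
```

Centred in y. Now open, turn a quarter, and grip along x.

In the tool's units: 0.14 rad is 1.4.

Request:
advance(moves=[0.087, 0, 0, 0, 0, 0, 0, 0.087, 0, 0, 0, 0, 0, 0, 0.087, 0, 0, 0, 0, 0, 0, 0.087, 0, 0, 0, 0, 0, 0, 0.087, 0, 0, 0, 0, 0, 1.4, 0.087, 0, 0, 0, 0, 0, 1.4, 0.087, 0, 0, 0, 0, 0, 1.4, 0.087, 0, 0, 0, 0, 0, 1.4, 0.087, 0, 0, 0, 0, 0, 1.4, 0.087, 0, 0, 0, 0, 0, 1.4, 0.087, 0, 0, 0, 0, 0, 1.4, 0.087, 0, 0, 0, 0, 0, 1.4, 0.087, 0, 0, 0, 0, 0, 1.4, 0.087, 0, 0, 0, 0, 0, 1.4, 0.087, 0, 0, 0, 0, 0, 1.4, 0.087, 0, 0, 0, 0, 0, 0.3, 0.087, 0, 0, 0, 0, 0, 0])

```text
t: 14.9
tool_pos: [0.5113, -0.2251, 0.0228]
tool_rot: [0.707, 0.707, -0.0, -0.0]
ft_force: [-0.4, 0.3, 0.0]
gripper_width: 0.0872
grasp_force: 0.0
```

Request:
advance(moves=[0.05, 0, 0, 0, 0, 0, 0, 0.05, 0, 0, 0, 0, 0, 0, 0.05, 0, 0, 0, 0, 0, 0, 0.05, 0, 0, 0, 0, 0, 0, 0.05, 0, 0, 0, 0, 0, 0, 0.05, 0, 0, 0, 0, 0, 0, 0.05, 0, 0, 0, 0, 0, 0], clamp_n=30)

```text
t: 15.6
tool_pos: [0.5114, -0.2252, 0.0231]
tool_rot: [0.707, 0.707, -0.0, -0.0]
ft_force: [-0.8, -0.9, 0.3]
gripper_width: 0.0594
grasp_force: 30.0
```

In the tool's units: -0.02 m is -0.4, 0.02 m is 0.4.

Request:
advance(moves=[0.05, 0, 0, -0.6, 0, 0, 0, 0.05, 0, 0, -0.6, 0, 0, 0, 0.05, 0, 0, -0.6, 0, 0, 0, 0.05, 0, 0, -0.6, 0, 0, 0, 0.05, 0, 0, -0.6, 0, 0, 0, 0.05, 0, 0, -0.4, 0, 0, 0, 0.05, 0.5, 0.02, 0, 0, 0, 0, 0.05, 0.5, 0.02, 0, 0, 0, 0, 0.05, 0.5, 0.02, 0, 0, 0, 0, 0.05, 0.5, 0.02, 0, 0, 0, 0, 0.05, 0.5, 0.02, 0, 0, 0, 0, 0.05, 0.5, 0.02, 0, 0, 0, 0, 0.05, 0.5, 0.02, 0, 0, 0, 0, 0.05, 0.5, 0.02, 0, 0, 0, 0, 0.05, 0.4, 0.04, 0, 0, 0, 0, 0.05, 0, 0, 0, 0, 0, 0, 0.05, 0, 0, 0, 0, 0, 0, 0.05, 0, 0, 0, 0, 0, 0])

```text
t: 17.4
tool_pos: [0.5215, -0.0059, 0.1928]
tool_rot: [0.708, 0.707, -0.0, -0.0]
ft_force: [0.7, -0.1, -3.6]
gripper_width: 0.0595
grasp_force: 30.0
```

Run:
```python
from h import *
s=grab("scene")
o=ctrl.get_obs();print(o["tool_pos"],o["joint_pos"])
cv2.imwrite("pics/m4.png",cv2.resize(s["pixels"][130:215,230:320,::-1],None,fx=6,fy=6,interpolation=cv2.INTER_CUBIC))
print("cap");[print(*e) for e in edges(s,range(150,182,3),255,290)]
for z in(.138,.165,.18):print(z,proj(s,[.5217,-.005,z]))
```

```text
[ 0.52160003 -0.00605796  0.19288376] [-2.25850066e-01  4.01722258e-01  1.70042823e+00 -3.54901139e-04
  1.03968397e+00 -2.23675376e-01]
cap
150 257.18 283.6 270.39
153 256.76 283.77 270.26
156 256.68 289 272.84
159 257.14 289 273.07
162 257.5 289 273.25
165 258.05 289 273.52
168 258.7 289 273.85
171 259.87 289 274.43
174 263.16 289 276.08
177 269.51 276.42 272.96
180 268.99 277.15 273.07
0.138 [273.48 177.84]
0.165 [272.48 168.96]
0.18 [271.91 163.89]
```

View pics/m4.png

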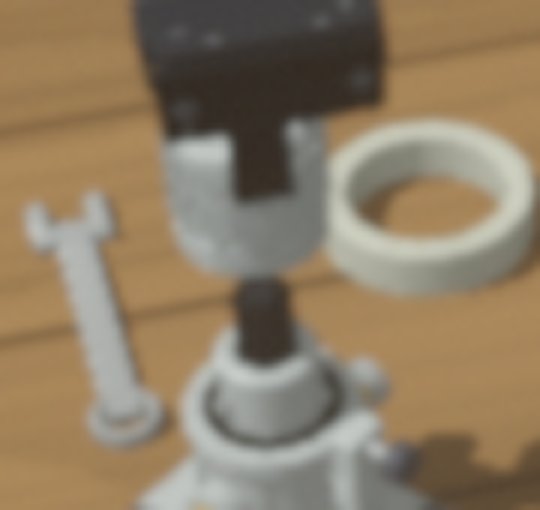

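The crop shows the cap level above the filter, axes aligned to within about 1 mm. Now lower it.

In the tool's units: 0.0008 m is 0.016, 0.015 m is 0.3.

Request:
advance(moves=[0.05, 0.016, 0, 0.2, 0, 0, 0, 0.05, 0, 0, 0.3, 0, 0, 0, 0.05, 0, 0, 0.3, 0, 0, 0, 0.05, 0, 0, 0.2, 0, 0, 0, 0.05, 0, 0, 0.1, 0, 0, 0, 0.05, 0, 0, 0, 0, 0, 0, 0.05, 0, 0, 0.06, 0, 0, 0, 0.05, 0, 0, 0.06, 0, 0, 0, 0.05, 0, 0, 0, 0, 0, 0])

```text
t: 18.35
tool_pos: [0.5218, -0.0045, 0.1321]
tool_rot: [0.707, 0.707, 0.0, 0.0]
ft_force: [0.2, -1.0, -2.4]
gripper_width: 0.0596
grasp_force: 30.0
```

Request:
advance(moves=[0.05, 0, 0, 0.06, 0, 0, 0, 0.05, 0, 0, 0.06, 0, 0, 0, 0.05, 0, 0, 0.06, 0, 0, 0, 0.05, 0, 0, 0, 0, 0, 0])

```text
t: 18.75
tool_pos: [0.5217, -0.0046, 0.1227]
tool_rot: [0.707, 0.707, -0.0, 0.0]
ft_force: [0.5, -1.0, -2.8]
gripper_width: 0.0593
grasp_force: 30.0
```

In the tool's units: 0.002 m is 0.04, 0.001 m is 0.02.

Request:
advance(moves=[0.05, 0, 0, 0.04, 0, 0, 0, 0.05, 0, 0, 0.04, 0, 0, 0, 0.05, 0, 0, 0.02, 0, 0, 0, 0.05, 0, 0, 0, 0, 0, 0, 0.05, 0, 0, 0, 0, 0, 0])

```text
t: 19.25
tool_pos: [0.5217, -0.0045, 0.118]
tool_rot: [0.707, 0.707, -0.0, 0.0]
ft_force: [1.5, -1.0, -2.2]
gripper_width: 0.0596
grasp_force: 30.0
```

Request:
advance(moves=[0.05, 0, 0, 0.02, 0, 0, 0, 0.05, 0, 0, 0, 0, 0, 0, 0.05, 0, 0, 0, 0, 0, 0])

```text
t: 19.55
tool_pos: [0.5218, -0.0045, 0.1177]
tool_rot: [0.707, 0.707, 0.0, 0.0]
ft_force: [-1.4, -0.9, 5.5]
gripper_width: 0.0596
grasp_force: 30.0
```

In the tool's units: 0.05 rad is 0.5.

Request:
advance(moves=[0.05, 0, 0, 0, 0, 0, 0.5, 0.05, 0, 0, 0, 0, 0, 0.5, 0.05, 0, 0, 0, 0, 0, 0.5, 0.05, 0, 0, 0, 0, 0, 0.5, 0.05, 0, 0, 0, 0, 0, 0], clamp_n=40)

```text
t: 20.05
tool_pos: [0.5227, -0.0045, 0.1177]
tool_rot: [0.775, 0.632, 0.001, 0.001]
ft_force: [0.4, -1.3, 4.3]
gripper_width: 0.0593
grasp_force: 40.0
```

Request:
advance(moves=[0.05, 0, 0, 0, 0, 0, 0.5, 0.05, 0, 0, 0, 0, 0, 0.5, 0.05, 0, 0, 0, 0, 0, 0.5, 0.05, 0, 0, 0, 0, 0, 0.5, 0.05, 0, 0, 0, 0, 0, 0])

```text
t: 20.55
tool_pos: [0.5225, -0.0045, 0.1177]
tool_rot: [0.834, 0.552, 0.001, 0.001]
ft_force: [-1.0, -0.9, 4.9]
gripper_width: 0.0592
grasp_force: 40.0
```

```bash
python3 -c "
from cell import ctrl, imaging;print(ctrl.get_obs()['moment'])"
```

```text
[-0.2670262   0.15191377 -0.1147652 ]
```

In the tool's units: 0.05 rad is 0.5.

Request:
advance(moves=[0.05, 0, 0, 0, 0, 0, 0.5, 0.05, 0, 0, 0, 0, 0, 0.5, 0.05, 0, 0, 0, 0, 0, 0.5, 0.05, 0, 0, 0, 0, 0, 0.5, 0.05, 0, 0, 0, 0, 0, 0])

```text
t: 21.05
tool_pos: [0.5231, -0.0047, 0.1176]
tool_rot: [0.885, 0.466, 0.001, 0.001]
ft_force: [1.5, -0.5, 4.3]
gripper_width: 0.0592
grasp_force: 40.0
```

```bash
python3 -c "
from cell import ctrl, imaging;print(ctrl.get_obs()['moment'])"
```

```text
[-0.37078514 -0.19791975 -0.06103571]
```

In the tool's units: 0.05 rad is 0.5.

Request:
advance(moves=[0.05, 0, 0, 0, 0, 0, 0.5, 0.05, 0, 0, 0, 0, 0, 0.5, 0.05, 0, 0, 0, 0, 0, 0.5, 0.05, 0, 0, 0, 0, 0, 0.5, 0.05, 0, 0, 0, 0, 0, 0])

```text
t: 21.55
tool_pos: [0.5225, -0.0049, 0.1167]
tool_rot: [0.926, 0.376, 0.001, 0.001]
ft_force: [1.4, -3.0, -2.5]
gripper_width: 0.059
grasp_force: 40.0
```

```bash
python3 -c "
from cell import ctrl, imaging;print(ctrl.get_obs()['moment'])"
```

```text
[-0.59368863 -0.42107283  0.0884406 ]
```

It dropped after about 0.8 rad. Push down gently.

In the tool's units: 0.001 m is 0.02.

Request:
advance(moves=[0.05, 0, 0, 0.02, 0, 0, 0, 0.05, 0, 0, 0.02, 0, 0, 0, 0.05, 0, 0, 0.02, 0, 0, 0, 0.05, 0, 0, 0, 0, 0, 0])

```text
t: 21.95
tool_pos: [0.5223, -0.005, 0.1141]
tool_rot: [0.927, 0.376, 0.0, 0.001]
ft_force: [2.5, -4.4, -2.0]
gripper_width: 0.0592
grasp_force: 40.0
```

```bash
python3 -c "
from cell import ctrl, imaging;print(ctrl.get_obs()['moment'])"
```

```text
[-1.14460921 -0.54401151  0.04640292]
```

In the tool's units: 0.002 m is 0.04, 0.0015 m is 0.03.

Request:
advance(moves=[0.05, 0, 0, 0.04, 0, 0, 0, 0.05, 0, 0, 0.04, 0, 0, 0, 0.05, 0, 0, 0.03, 0, 0, 0, 0.05, 0, 0, 0, 0, 0, 0])

```text
t: 22.35
tool_pos: [0.5223, -0.005, 0.1089]
tool_rot: [0.927, 0.376, 0.0, 0.001]
ft_force: [1.8, -5.2, 0.8]
gripper_width: 0.0594
grasp_force: 40.0
```

Request:
advance(moves=[0.05, 0, 0, 0.04, 0, 0, 0, 0.05, 0, 0, 0.04, 0, 0, 0, 0.05, 0, 0, 0.02, 0, 0, 0, 0.05, 0, 0, 0, 0, 0, 0, 0.05, 0, 0, 0, 0, 0, 0], clamp_n=60)

```text
t: 22.85
tool_pos: [0.5228, -0.005, 0.1049]
tool_rot: [0.927, 0.376, 0.001, 0.001]
ft_force: [1.2, -4.4, 7.6]
gripper_width: 0.0591
grasp_force: 60.0
```

In the tool's units: 0.001 m is 0.02.

Request:
advance(moves=[0.05, 0, 0, 0.02, 0, 0, 0, 0.05, 0, 0, 0.02, 0, 0, 0, 0.05, 0, 0, 0.02, 0, 0, 0, 0.05, 0, 0, 0, 0, 0, 0, 0.05, 0, 0, 0, 0, 0, 0])

```text
t: 23.35
tool_pos: [0.5229, -0.0051, 0.103]
tool_rot: [0.927, 0.376, 0.001, 0.001]
ft_force: [-0.8, -5.1, 15.3]
gripper_width: 0.059
grasp_force: 60.0
```

The manual's scale: shifts go in shares of 50 mm and turns go in units of 0.1 rad. Converting my numbers, 0.001 m is 0.02.

Request:
advance(moves=[0.05, 0, 0, 0.02, 0, 0, 0, 0.05, 0, 0, 0, 0, 0, 0, 0.05, 0, 0, 0, 0, 0, 0, 0.05, 0, 0, 0, 0, 0, 0])

```text
t: 23.75
tool_pos: [0.5229, -0.0051, 0.103]
tool_rot: [0.927, 0.376, 0.001, 0.001]
ft_force: [-2.4, -5.4, 22.9]
gripper_width: 0.0592
grasp_force: 60.0
```

Run:
```python
from h import *
s=grab("scene")
cv2.imwrite("pics/m5.png",cv2.resize(s["pixels"][130:230,230:330,::-1],None,fx=6,fy=6,interpolation=cv2.INTER_CUBIC))
```

```text
(no output)
```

View pics/m5.png

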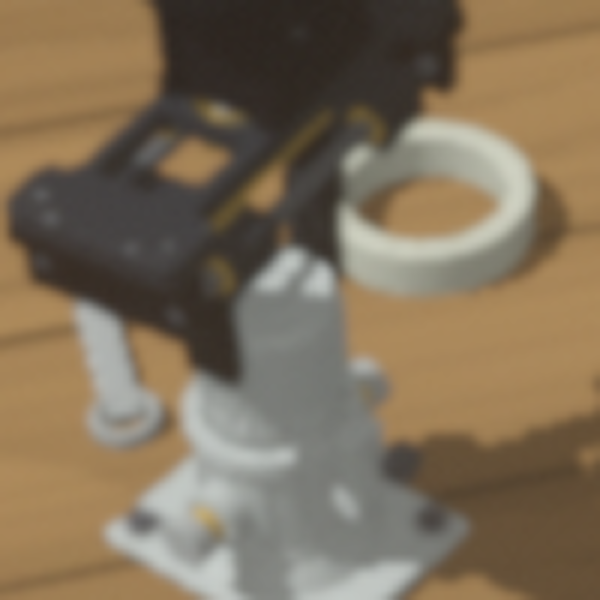

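The crop shows the cap rim down on the shoulder ring (about (245,455) in the crop) with the fingers still on the cap. The height stopped at the expected home value while the force kept rising, so it is a hard stop. Handing in.

```bash
python3 -c "
from cell import ctrl, imaging;print(ctrl.sign_off())"
```

```text
the job is handed in; nothing more can be done
None
```

The filter element is in the bore, and the cap is over it and pushed home on the shoulder with the gripper still holding it; the job was handed in at about 24 s, but no verdict came back.

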